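# Draw a turned spindle out from under a dust hood

## Task

The turned wooden spindle lies in the sanding tray with one end under the dust hood, held down by the clamp: take the clamp lever's red grip and swing the lever all the way up, leaving it up. Then take the spindle by its square middle, tip its free end up over the tray's end wall and draw it out diagonally from under the hood without forcing it against the hood. Finish still gripping the spindle in the air, all of it at least 60 mm above the tray's highest edge and touching nothing but the gripper; leave the glue bottle, wax tin and sanding block where they stand.

Things in the scene. Friction and masses are not known exactly. Their poses are not given: they have to be found in the camera images.
- tray: fixed open green sanding tray, 170 x 280 mm outside, 160 (its x) x 270 (its y) mm inside. Origin: centre of the underside, on the table; long axis along its y, z up. Above the table: floor top 6 mm, long walls 50 mm, end walls (at y = +-137.5 mm) 78 mm; walls 5 mm thick
- hood: fixed bare-metal dust hood over one end of the tray (tray y = +92.5 or -92.5 mm, varies), axes as the tray's. Flat roof 170 (x) x 85 (y) mm, underside 68 mm, top 72 mm above the table; open towards the tray's middle. Origin: under the roof's centre at table height; the roof's inner edge is 42.5 mm from it, leaving 185 mm of tray open. A box and a 44 mm duct with hose leave on its +x side
- spindle: loose turned wooden spindle, 250 mm long, 80 to 180 g, lying along its own y on the tray floor near its middle: square middle 22 x 22 mm, 90 mm long; round ends (20 mm thick at most, 14 mm at the tips). Origin: centre of the underside, 11 mm below the centre line; z up. About 75 mm of one end is under the hood; the other, free end is about 10 mm from the end wall
- spindle_end1 (a point): centre of the spindle's end face at its own +y end, 125 mm from its middle, on the centre line
- spindle_end2 (a point): centre of the spindle's end face at its own -y end, 125 mm from its middle, on the centre line
- clamp: fixed foot of the hold-down clamp at the tray's other end, beside the long wall on the tray's +x side; axes as the tray's. Origin: at table height on the tray's long centre line, across from the hood (92.5 mm from the tray's middle). Its two dark steel cheeks, 36 mm over both, stand 125 mm from the origin along +x, up to 78 mm high
- clamp_hinge (a point): point on the lever's hinge axis (parallel to the tray's y), 125 mm along +x from the clamp's origin and 66 mm above the table; it does not move
- lever_grip (a point): centre of the red round grip (a short drum lying across the lever: 26 mm wide between its flat ends, along the tray's y, and 22 mm across) on a short stem over the lever's free end; 126.6 mm from the hinge axis. With the lever down it is over the spindle, 86 mm above the table; fully up it is about 190 mm above the table, over the hinge
- lever (a joint): angle of the clamp lever (steel bar 14 mm wide, 10 mm thick, rubber foot reaching 35 mm below it): 0 = down, bar level, pointing from the hinge along the tray's -x across the spindle, foot just above the spindle; grows as the free end swings up and back towards +x; 1.57 = upright, 1.65 = stop. Starts at 0 to 0.12. Friction (about 2 N at the grip) makes it stay where it is left
- glue: loose white glue bottle with orange cap, 54 mm across, 130 mm high, on the table beside the work; origin at the underside's centre; leave alone
- wax: loose round brass-coloured wax tin, 76 mm across, 45 mm high; origin at the underside's centre; leave alone
- block: loose cork sanding block with a red underside, 70 x 110 x 34 mm; origin at the underside's centre; leave alone
There are look-alikes about, which are no part of the job. Leave any turquoise or yellow look-alike of the clamp alone.

How it is judged:
By the outcome, as a careful person would: the job done as asked, in the order asked, and still so for the second after the job is handed in, while the arm keeps its last pose, push and grip.
It also fails if it takes over 51 s, if anything falls off the work surface, if the arm or the gripper's body presses on something with over 40 N, if the wrist force passes 120 N, or if a joint passes its speed limit or range.

## Robot

A 6-joint arm with a two-finger parallel gripper is mounted at the origin on the work surface. World frame = base frame: x ahead of the robot, y to its left, z up, the work surface at z = 0. Lengths are in m, angles in rad, forces in N, time in s.
With the tool pointing down it reaches from about 0.3 to 0.875 m from the base axis. Payload 6.4 kg.
Tool frame: the origin (TCP) lies at the very end of the fingers, on their centre line; the grasp point (between the pads) lies 19 mm behind it; z points along the fingers, y is the line along which they close (so a half turn about z gives the same grasp; the last joint's range is limited). The gripper opens to 85 mm and grips with 20 to 120 N. Pads are 22 mm wide; open, the fingers measure 114 mm over their backs; the gripper's body (76 mm by 85 mm) begins 54 mm behind the grasp point. The pads swing forward as they close: fully open they stand 13 mm farther back than shut.
Start: joints at [-1.487, 0.181, 1.607, -0, 1.354, -0.206], TCP at [0.164, -0.551, 0.231] pointing down, gripper open.
Joint ranges: [-2.99, 2.99], [-0.89, 2.07], [0.3, 2.58], [-1.14, 4.28], [0, 2.63], [-3.12, 3.12]. Speed limits (rad/s): [2.57, 2.57, 3.01, 3.14, 3.14, 3.14].

## Interface

Orientations are given as a unit quaternion [w, x, y, z].
In Python, from bench import ctrl gives the robot as it stands.
- The arm moves only by the tool jog_arm, never from a script. Its argument "series" is a list that holds one entry, the list of rows, each a list of 7 numbers: the shift along the tool's x, y, z in mm, then the turn, a rotation vector about the tool's x, y, z in rad, then the finger opening in mm, from 0 to 85.4. In form: [[[tx, ty, tz, rx, ry, rz, gripper], ...]]. A call has exactly 10 rows; each row shifts and turns the commanded pose from where the row before left it, along the tool's axes as they then stand; what a row does not reach is not made up. A row lasts 1/10 s, in which the tool goes at most 50 mm and 8.59 degrees, less where a joint would pass 70% of its speed; a pose out of reach is approached as far as the arm can. A call with a gripper value outside its range is refused whole. The fingers move at their own pace and stop on an object; the grip force is fixed at half the most. Time passes only in rows, so rows that do not move let the fingers close, or fill a call up. It gives the time, the measured TCP pose, the force, the opening and the grip force at its end, in the units of the state.
- ctrl.get_obs(): the state, without advancing time (a new reading comes with each control period).
- ctrl.camera(name): name is "scene" or "side" or "wrist"; returns a dict with "frame" (420x560x3 uint8, blue, green, red), "z_map" (420x560 float32, m along the optical axis (not along the pixel's ray), 0 where there is no reading), "fx", "fy", "cx", "cy" (pixels), "k1" (the pictures are not rectified: a ray, as slopes to the right and down, at radius r is drawn at 1 + k1 r^2 times it, then the intrinsics apply), "xyz" and "rotation" of the camera in the world. Camera axes: x right, y down, z forward; pixel columns grow to the right and rows downward; lengths in m; the calibration is good to about 2 mm. A picture is of the moment at which its call begins.
- ctrl.hand_in(): hands the job in; it is judged then, once.
The state is a dict: "time_s": time; "q": joint angles; "dq": joint speeds; "joint_efforts": joint torques, N m; "eef_pos": TCP position; "eef_rot": TCP orientation; "wrist_force": force on the tool from outside, world axes, zero at the start; "torque": the same for the moment, N m; "opening": opening from 0.0 (shut) to 1.0 (fully open); "grasp_force": force on a finger pad.
Only numpy, scipy, OpenCV 4.12 (cv2) and the standard library are available. Lean on these libraries where they do the work, as an engineer would, in place of code of your own. Each camera call takes 0.05 s, during which the arm holds its last target. There are 200 camera calls.

## Working session

There is one attempt and no reset: what is moved stays moved. The work goes in short steps, Python scripts to look and compute and a tool call to move; the robot and the scene stay as the last step left them, time stands still between calls to the robot, and variables do not carry over. Pictures are saved under pics/ and viewed, at most 10 in all, crops included, and the job is handed in when it is done.

Besides the shell and the picture viewer there is one more tool, called after "Call:" as name([rows], argument=value, ...), one row to a line, values as JSON. jog_arm: Moves the arm, as the interface text tells. Its arguments: {"type":"object","properties":{"series":{"type":"array"}},"required":["series"]}

```bash
mkdir -p pics; ls
cat > h.py <<'E'
import numpy as np, cv2
from bench import ctrl
def cam(n):
    return ctrl.camera(n)
def R(c):
    r=np.array(c["rotation"],float)
    if r.shape==(3,3): return r
    w,x,y,z=r.ravel()
    from scipy.spatial.transform import Rotation as T
    return T.from_quat([x,y,z,w]).as_matrix()
def rays(c,uv):
    uv=np.atleast_2d(np.array(uv,float))
    d=np.stack([(uv[:,0]-c["cx"])/c["fx"],(uv[:,1]-c["cy"])/c["fy"]],1)
    s=d.copy()
    for _ in range(20): s=d/(1+c["k1"]*(s**2).sum(1,keepdims=True))
    return np.c_[s,np.ones(len(s))]
def plane(c,uv,z):
    d=rays(c,uv)@R(c).T; o=np.array(c["xyz"])
    return o+d*((z-o[2])/d[:,2])[:,None]
def depth(c,uv):
    uv=np.atleast_2d(uv).astype(int)
    z=c["z_map"][uv[:,1],uv[:,0]]
    return np.array(c["xyz"])+(rays(c,uv)*z[:,None])@R(c).T
def tri(c1,p1,c2,p2):
    a,b=[(rays(c,p)@R(c).T)[0] for c,p in((c1,p1),(c2,p2))]
    o1,o2=np.array(c1["xyz"]),np.array(c2["xyz"])
    t=np.linalg.lstsq(np.c_[a,-b],o2-o1,rcond=None)[0]
    return (o1+a*t[0]+o2+b*t[1])/2, np.linalg.norm(o1+a*t[0]-o2-b*t[1])
E
python3 - <<'E'
from h import *
for n in("scene","side","wrist"):
    c=cam(n); cv2.imwrite(f"pics/{n}0.png",c["frame"]); np.save(f"{n}0.npy",c,allow_pickle=True)
    print(n,c["xyz"],np.round(c["rotation"],3).tolist(),c["fx"],c["k1"])
o=ctrl.get_obs();print(o)
a=[cv2.imread(f"pics/{n}0.png") for n in("scene","side","wrist")]
E
```

```text
pics
scene [1.20724401 0.31665662 1.00256778] [-0.2, 0.537, 0.765, -0.294] 520.5051797688476 -0.1551812259458997
side [0.23804089 0.87552287 0.93978581] [0.039, -0.094, 0.914, -0.392] 485.8543959933292 -0.1728360458486399
wrist [ 0.22846289 -0.53198305  0.37356724] [0.106, 0.795, -0.592, -0.08] 299.16689781277944 -0.01848878890008022
{'time_s': 0.15, 'q': array([-1.48729627e+00,  1.81389843e-01,  1.60775222e+00,  8.15591362e-06,
        1.35383210e+00, -2.06304591e-01]), 'dq': array([ 0.00098755, -0.00299125, -0.00175959, -0.00083788,  0.00074868,
       -0.00264766]), 'joint_efforts': array([ 1.63885317e-03, -4.45260429e+01, -3.51691496e+01, -3.04051873e-04,
        5.82959314e-03,  1.07136307e-05]), 'eef_pos': array([ 0.16429573, -0.55058857,  0.23059279]), 'eef_rot': array([-6.89207807e-04,  9.89519906e-01,  1.44394870e-01,  4.63614490e-05]), 'wrist_force': array([-0.6300921 ,  0.23751932,  0.54846909]), 'torque': array([ 0.00291639,  0.03395719, -0.01362105]), 'grasp_force': 0.0, 'opening': 0.9946425084360958}
```

View pics/scene0.png

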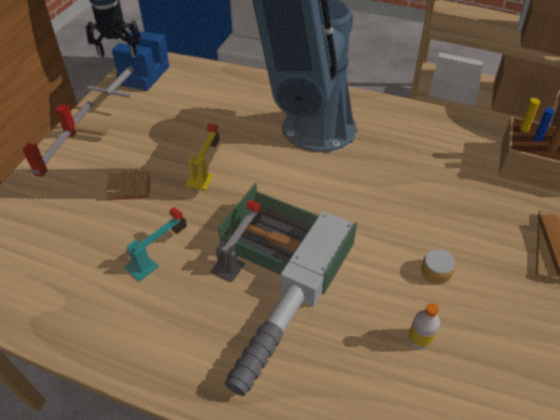

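View pics/side0.png

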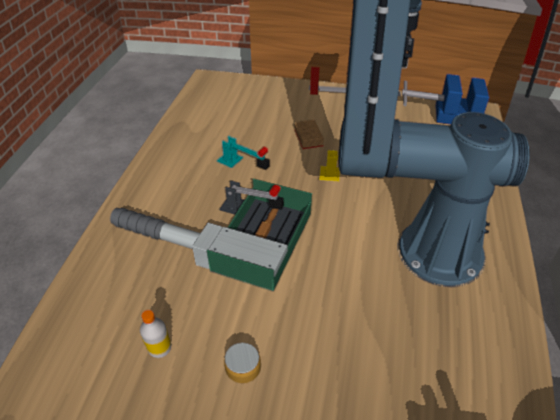

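Scene view: candidates for the red grip are (253,208) on the grey steel lever over the green tray, (177,214) on the turquoise look-alike, (212,128) on the yellow one, and the red vice jaws at (65,120) and (36,158). I choose (253,208), which is at (274,191) in the side view. The hood roof is at about (322,240) in scene and the spindle (orange) at about (268,237). The bottle is at (425,325), the tin at (438,266) and the block at (128,185).

```bash
cat > m.py <<'E'
from h import *
P={}
C={n:np.load(n+"0.npy",allow_pickle=True).item() for n in("scene","side")}
def comps(c,lo,hi,amin=15):
    h=cv2.cvtColor(c["frame"],cv2.COLOR_BGR2HSV); m=cv2.inRange(h,lo,hi)
    n,l,s,ce=cv2.connectedComponentsWithStats(m); return [(ce[i],s[i],l==i) for i in range(1,n) if s[i][4]>=amin]
def allxyz(c):
    v,u=np.mgrid[0:420,0:560]; uv=np.c_[u.ravel(),v.ravel()]
    return depth(c,uv).reshape(420,560,3)
if __name__=="__main__":
    for n,c in C.items():
        X=allxyz(c)
        for lo,hi in(((0,150,90),(6,255,255)),((170,150,90),(180,255,255))):
            for ce,s,m in comps(c,lo,hi): print(n,"red",ce.round(1),s[4],np.median(X[m],0).round(4))
        h=cv2.cvtColor(c["frame"],cv2.COLOR_BGR2HSV)
        for name,m in (("roof",(h[...,1]<60)&(abs(X[...,2]-.072)<.006)&(X[...,0]>.4)),("green",cv2.inRange(h,(60,60,20),(85,255,255))>0)):
            k,l,s,ce=cv2.connectedComponentsWithStats(m.astype(np.uint8)); i=1+s[1:,4].argmax(); m=l==i
            p=X[m]; r=cv2.minAreaRect((p[:,:2]*1000).astype(np.float32)); print(n,name,s[i],r,np.median(p[:,2]))
        for ce,s,m in comps(c,(5,120,60),(14,255,255),40):
            p=X[m]; 
            if p[:,0].mean()>.4: print(n,"orange",ce.round(1),s[4],np.median(p,0).round(4))
    s=cv2.resize(C["scene"]["frame"][190:290,200:370],None,fx=4.7,fy=4.7,interpolation=cv2.INTER_CUBIC)
    cv2.imwrite("pics/crop1.png",s)
    s=cv2.resize(C["side"]["frame"][170:295,190:330],None,fx=4.7,fy=4.7,interpolation=cv2.INTER_CUBIC)
    cv2.imwrite("pics/crop2.png",s)
E
python3 m.py
```

```text
scene red [ 66.2 115.1] 220 [ 0.2705 -0.7088  0.0775]
scene red [211.2 127.4] 52 [ 0.2071 -0.2534  0.0933]
scene red [253.2 205.5] 106 [ 0.4509 -0.031   0.1044]
scene red [175.7 213.1] 92 [ 0.5255 -0.1963  0.0933]
scene roof [ 281  216   76   75 2688] ((497.9810485839844, 148.69894409179688), (90.60723114013672, 212.3155517578125), 80.71800231933594) 0.07221611471747708
scene green [325 240  24  49 214] ((500.5824890136719, 193.9291534423828), (2.759031057357788, 126.80162811279297), 80.99354553222656) 0.05353392729597217
scene orange [131.9 194.4] 188 [ 0.4452 -0.3845  0.0064]
scene orange [175.2 211.8] 46 [ 0.5171 -0.2099  0.0872]
scene orange [274.6 237.5] 424 [0.464  0.0333 0.0256]
scene orange [431.6 309.1] 154 [0.6113 0.4127 0.1287]
side red [262.4 151.3] 63 [ 0.5197 -0.1974  0.0929]
side red [274.6 190.2] 90 [ 0.447  -0.0288  0.1053]
side roof [ 192  223   89   47 2171] ((497.9566650390625, 142.969970703125), (89.94468688964844, 208.99281311035156), 81.64323425292969) 0.07259700819022785
side green [ 207  186  105  104 2338] ((416.9945373535156, 406.1509704589844), (237.562118
[... 4290 characters left out ...]
 101.6] 142 [ 2.1816 -1.2869 -0.5739]
side orange [ 58.8 101.5] 82 [ 2.1821 -1.3833 -0.6367]
side orange [  4.7 116.7] 103 [ 2.1816 -0.9118 -0.4352]
side orange [ 14.9 120.7] 187 [ 2.1814 -0.97   -0.5031]
side orange [ 28.6 120.5] 162 [ 2.1822 -1.0762 -0.5731]
side orange [ 41.2 119.4] 103 [ 2.1815 -1.1787 -0.6345]
side orange [  8.6 141.6] 171 [ 2.182  -0.8617 -0.5756]
side orange [ 22.  139.7] 119 [ 2.1829 -0.9701 -0.635 ]
side orange [307.7 143.5] 112 [ 0.413  -0.3726  0.0056]
side orange [  1.6 135.1] 44 [ 2.1825 -0.8395 -0.5084]
side orange [  5.2 157.8] 81 [ 2.182  -0.7956 -0.6372]
side orange [266.4 223.8] 252 [0.4574 0.0232 0.027 ]
side orange [147.6 316. ] 172 [0.6094 0.4113 0.1291]
```

View pics/crop1.png

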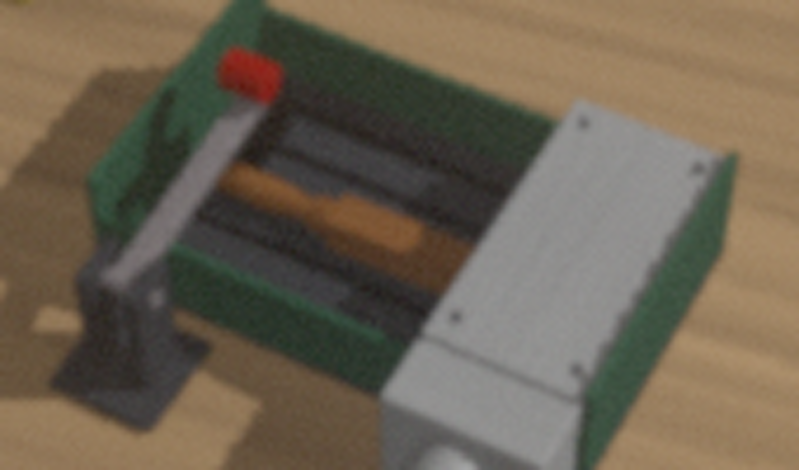

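View pics/crop2.png

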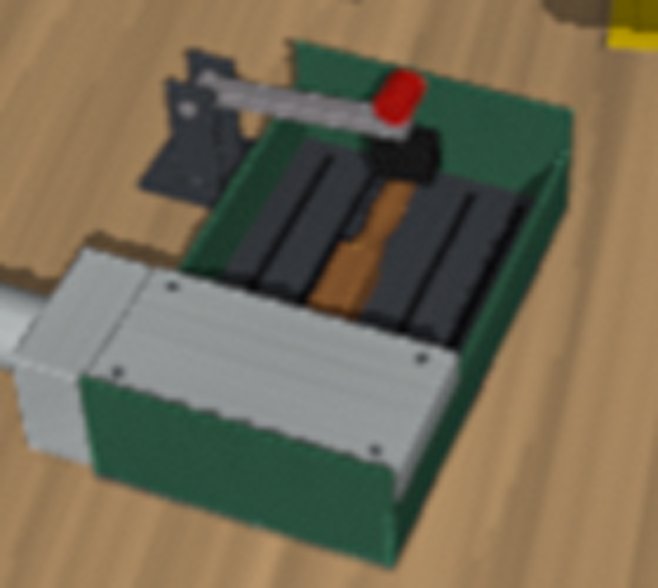

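The close crops confirm the choice: the red drum sits on the bare-steel lever over the spindle, at crop1 (250,75), i.e. scene (253,206). The spindle's free end points to the clamp end and the hood covers the tray's +y end. Next I fit the tray, spindle and grip from both views.

```bash
cat > fit.py <<'E'
from m import *
S,D=C["scene"],C["side"]
s=lambda p:(p[0]/4.7+200-.4,p[1]/4.7+190-.4)
d=lambda p:(p[0]/4.7+190-.4,p[1]/4.7+170-.4)
cs=[((737,153),(395,468),(-85,140)),((583,403),(83,378),(85,140)),((92,182),(292,42),(85,-140)),((258,0),(572,110),(-85,-140))]
W=[];T=[]
for a,b,t in cs:
    p,e=tri(S,s(a),D,d(b)); print(t,p.round(4),"gap",round(e,4)); W.append(p[:2]);T.append(np.array(t)/1000)
W=np.array(W);T=np.array(T)
w=W-W.mean(0); t=T-T.mean(0)
th=np.arctan2((t[:,0]*w[:,1]-t[:,1]*w[:,0]).sum(),(t*w).sum()); Rm=np.array([[np.cos(th),-np.sin(th)],[np.sin(th),np.cos(th)]])
o=W.mean(0)-Rm@T.mean(0)
print("tray",o.round(4),"yaw",th, "res mm",((W-(T@Rm.T+o))*1000).round(1).tolist())
p,e=tri(S,(253.2,205.5),D,(274.6,190.2)); print("grip",p.round(4),e.round(4),"in tray",(Rm.T@(p[:2]-o)).round(4))
for n,c in C.items():
    X=allxyz(c); h=cv2.cvtColor(c["frame"],cv2.COLOR_BGR2HSV); m=cv2.inRange(h,(3,100,40),(16,255,255))>0
    L=(X[...,:2]-o)@Rm; q=m&(abs(L[...,0])<.06)&(abs(L[...,1])<.13)&(X[...,2]<.05)
    P=np.c_[L[q],X[q][:,2]]; 
    for a in np.arange(-.13,.06,.015):
        k=P[(P[:,1]>=a)&(P[:,1]<a+.015)]
        if len(k)>5: print(n,round(a+.0075,3),len(k),"x",np.percentile(k[:,0],[3,50,97]).round(4),"ztop",np.percentile(k[:,2],90).round(4))
E
python3 fit.py
```

```text
(-85, 140) [0.3985 0.208  0.0818] gap 0.005
(85, 140) [0.5652 0.1785 0.075 ] gap 0.0039
(85, -140) [ 0.5241 -0.0868  0.0814] gap 0.0029
(-85, -140) [ 0.3607 -0.0674  0.0681] gap 0.0169
tray [0.4621 0.0581] yaw -0.1456339988735231 res mm [[0.2, -0.9], [-1.3, -5.8], [-1.8, 6.0], [3.0, 0.7]]
grip [ 0.4479 -0.0309  0.102 ] 0.0028 in tray [-0.0011 -0.0901]
scene -0.108 13 x [-0.0014  0.0081  0.0124] ztop 0.025
scene -0.092 47 x [-0.0151  0.0097  0.0135] ztop 0.034
scene -0.078 45 x [-0.015   0.008   0.0144] ztop 0.0292
scene -0.062 36 x [-0.0159  0.0078  0.012 ] ztop 0.0261
scene -0.048 39 x [-0.024   0.007   0.0136] ztop 0.0284
scene -0.033 69 x [-0.0233  0.0087  0.0165] ztop 0.0304
scene -0.018 72 x [-0.0234  0.0089  0.0167] ztop 0.0292
scene -0.003 78 x [-0.0242  0.0092  0.0162] ztop 0.0293
scene 0.013 68 x [-0.0065  0.0111  0.0157] ztop 0.0292
scene 0.027 51 x [-0.0051  0.0082  0.0168] ztop 0.0293
side -0.108 7 x [-0.0015  0.      0.0105] ztop 0.022
side -0.092 29 x [-0.0039  0.0017  0.0088] ztop 0.0293
side -0.078 33 x [-0.0048  0.0023  0.0124] ztop 0.0286
side -0.062 27 x [-0.004   0.0036  0.0257] ztop 0.0259
side -0.048 32 x [-0.0042  0.0028  0.0259] ztop 0.0286
side -0.033 48 x [-0.0059  0.0034  0.0213] ztop 0.0304
side -0.018 51 x [-0.0061  0.0022  0.0202] ztop 0.0307
side -0.003 41 x [-0.0059  0.0031  0.0158] ztop 0.0309
side 0.013 11 x [-0.0029  0.0054  0.013 ] ztop 0.0312
```

Call:
jog_arm([
  [[30, -30, 0, 0, 0, 0, 85], [30, -30, 0, 0, 0, 0, 85], [30, -30, 0, 0, 0, 0, 85], [30, -30, 0, 0, 0, 0, 85], [30, -30, 0, 0, 0, 0, 85], [30, -30, 0, 0, 0, 0, 85], [30, -30, 0, 0, 0, 0, 85], [30, -30, 0, 0, 0, 0, 85], [30, -30, 0, 0, 0, 0, 85], [30, -30, 0, 0, 0, 0, 85]],
])

```text
time_s: 1.15
eef_pos: [0.3665, -0.1761, 0.2313]
eef_rot: [0.0, 0.99, 0.144, 0.0]
wrist_force: [0.6, -1.2, 0.2]
opening: 0.993
grasp_force: 0.0
```

Call:
jog_arm([
  [[30, -30, 0, 0, 0, 0, 85], [30, -30, 0, 0, 0, 0, 85], [30, -30, 0, 0, 0, 0, 85], [0, 0, 0, 0, 0, 0.11, 70], [0, 0, 0, 0, 0, 0.11, 70], [0, 0, 0, 0, 0, 0.11, 70], [0, 0, 0, 0, 0, 0.11, 70], [0, 0, 0, 0, 0, 0, 70], [0, 0, 0, 0, 0, 0, 70], [0, 0, 0, 0, 0, 0, 70]],
])

```text
time_s: 2.15
eef_pos: [0.4265, -0.0659, 0.2312]
eef_rot: [-0.0, 0.997, -0.074, -0.0]
wrist_force: [-0.2, -0.4, -0.6]
opening: 0.82
grasp_force: 0.0
```

```bash
cat >> h.py <<'E'
from scipy.spatial.transform import Rotation as Rot
def pose():
    o=ctrl.get_obs(); q=o["eef_rot"]; return o, np.array(o["eef_pos"]), Rot.from_quat([q[1],q[2],q[3],q[0]])
def need(t,yx=None):
    o,p,r=pose(); d=r.inv().apply(np.array(t)-p)*1000
    x=r.as_matrix()[:,0]; z=r.as_matrix()[:,2]
    print("t",o["time_s"],"tcp",p.round(4),"yawx",np.arctan2(x[1],x[0]).round(4),"z",z.round(3),"shift mm",d.round(1),"F",o["wrist_force"].round(1),"open",round(o["opening"],3),"gf",o["grasp_force"],"q",o["q"].round(2))
E
python3 - <<'E'
from h import *
need((.448,-.031,.2))
c=cam("wrist"); np.save("wrist1.npy",c,allow_pickle=True); cv2.imwrite("pics/w1.png",c["frame"]); print(c["xyz"])
E
```

```text
t 2.15 tcp [ 0.4265 -0.0659  0.2312] yawx -0.1481 z [-0.  0. -1.] shift mm [ 16.1 -37.7  31.2] F [-0.2 -0.4 -0.6] open 0.82 gf 0.0 q [-0.43 -0.16  1.95 -0.    1.35  1.29]
[ 0.49277186 -0.07607485  0.37428567]
```

View pics/w1.png

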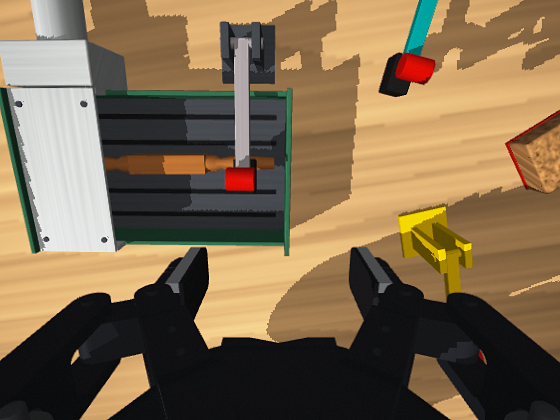

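Wrist view: the drum is at about (240,180) and the lever runs up to the cheeks at (247,50). The spindle's square middle spans about (156–206, 165), the roof's inner edge is near column 105, and the clamp-end wall is at column 290.

Run:
```python
from m import *
w=np.load("wrist1.npy",allow_pickle=True).item()
h=cv2.cvtColor(w["frame"],cv2.COLOR_BGR2HSV)
X=allxyz(w)
for ce,s,m in comps(w,(0,170,90),(3,255,255)): print("red",ce.round(1),s[:5],np.median(X[m],0).round(4))
rc=[x for x in comps(w,(0,170,90),(3,255,255)) if abs(x[0][0]-240)<20 and abs(x[0][1]-180)<20]
g=rc[0][0]
for n,p in(("scene",(253.2,205.5)),("side",(274.6,190.2))): print(n,[v.round(4) for v in tri(C[n],p,w,g)])
# tray: heights-based masks
def rect(name,mask):
    k,l,s,ce=cv2.connectedComponentsWithStats(mask.astype(np.uint8)); i=1+s[1:,4].argmax(); p=X[l==i]
    print(name,s[i],cv2.minAreaRect((p[:,:2]*1000).astype(np.float32)),np.median(p,0).round(4))
B=np.zeros((420,560),bool);B[:260,:300]=1
rect("endwall",B&(h[...,0]>55)&(h[...,0]<90)&(h[...,1]>60)&(X[...,2]>.06)&(np.arange(560)>250))
rect("roof",B&(abs(X[...,2]-.072)<.004)&(np.arange(420)[:,None]>88)&(h[...,1]<60)&(np.arange(560)<130))
sp=B&(h[...,0]>3)&(h[...,0]<17)&(h[...,1]>90)&(X[...,2]<.05)&(X[...,2]>.012)&(np.arange(420)[:,None]>140)&(np.arange(420)[:,None]<190)
rect("spindle",sp)
top=sp&(X[...,2]>.0265)&(np.arange(560)>140)&(np.arange(560)<222); rect("top",top)
for u in (115,130,145,155,165,180,195,205,215,225,265,272):
    v=np.where(sp[:,u])[0]
    if len(v)>3: print(u,v.min(),v.max(),plane(w,[(u,v.min()-.5),(u,v.max()+.5)],.017 ).round(4)[:,:2].tolist(),"z",X[v,u,2].max().round(4))
print("plane corners .078",plane(w,[(291,88.5),(288.5,254.5),(37,253),],.078).round(4)[:,:2].tolist())
print("roof inner .072",plane(w,[(102,100),(114,245)],.072).round(4)[:,:2].tolist())
```

```text
red [414.4  67.9] [395  53  40  30 890] [ 0.5222 -0.1991  0.095 ]
red [535.2 125.8] [512 111  48  30  92] [ 0.4462 -0.3843  0.0039]
red [515.6 163.3] [506 141  23  48 138] [ 0.404  -0.362   0.0035]
red [239.2 179. ] [225 168  29  23 655] [ 0.4509 -0.0338  0.1076]
red [480.6 355.7] [479 352   5   9  22] [ 0.2085 -0.2667  0.0951]
scene [array([ 0.4485, -0.0315,  0.0998]), np.float64(0.0029)]
side [array([ 0.4487, -0.0332,  0.1013]), np.float64(0.002)]
endwall [284  89   8 167 822] ((440.52764892578125, -73.84979248046875), (11.667287826538086, 167.39553833007812), 81.15604400634766) [ 0.4487 -0.0785  0.0783]
roof [    6    89   112   163 13478] ((475.1667785644531, 149.72335815429688), (87.50277709960938, 168.68759155273438), 81.16554260253906) [0.4838 0.1476 0.0726]
spindle [ 104  153  131   22 2246] ((467.8317565917969, 58.398475646972656), (154.9771728515625, 22.34270668029785), 82.10047912597656) [0.4683 0.0559 0.0279]
top [ 141  154   76   20 1243] ((466.2876892089844, 45.802955627441406), (87.69276428222656, 22.103347778320312), 81.38269805908203) [0.4661 0.049  0.0284]
115 159 169 [[0.4828, 0.123], [0.47, 0.1268]] z 0.0255
130 155 174 [[0.4846, 0.1038], [0.4614, 0.1104]] z 0.0302
145 155 173 [[0.482, 0.086], [0.4598, 0.092]] z 0.0303
155 154 173 [[0.4813, 0.0739], [0.458, 0.0799]] z 0.0296
165 154 173 [[0.4795, 0.0621], [0.4562, 0.0679]] z 0.0294
180 153 173 [[0.478, 0.0442], [0.4535, 0.0499]] z 0.03
195 153 173 [[0.4753, 0.0265], [0.4509, 0.032]] z 0.0296
205 153 172 [[0.4736, 0.0148], [0.4503, 0.0198]] z 0.0282
215 155 170 [[0.4695, 0.0036], [0.4508, 0.0074]] z 0.0275
225 157 168 [[0.4655, -0.0077], [0.4514, -0.005]] z 0.0245
265 157 168 [[0.4585, -0.0546], [0.4444, -0.0524]] z 0.0261
272 157 168 [[0.4572, -0.0629], [0.4431, -0.0607]] z 0.025
plane corners .078 [[0.5228, -0.0922], [0.3574, -0.0667], [0.3986, 0.2038]]
roof inner .072 [[0.5405, 0.0889], [0.3935, 0.1207]]
```

Call:
jog_arm([
  [[9, -18, 0, 0, 0, 0, 46], [8, -18, 0, 0, 0, 0, 46], [0, 0, 30, 0, 0, 0, 46], [0, 0, 35, 0, 0, 0, 46], [0, 0, 30, 0, 0, 0, 46], [0, 0, 22, 0, 0, 0, 46], [0, 0, 15, 0, 0, 0, 46], [0, 0, 15, 0, 0, 0, 46], [0, 0, 0, 0, 0, 0, 46], [0, 0, 0, 0, 0, 0, 46]],
])

```text
time_s: 3.2
eef_pos: [0.4488, -0.0329, 0.0844]
eef_rot: [-0.0, 0.997, -0.075, -0.0]
wrist_force: [-0.1, 0.5, 0.1]
opening: 0.537
grasp_force: 0.0
```

Run:
```python
from h import *
need((.4487,-.0325,.084))
c=cam("wrist"); s=cam("side")
cv2.imwrite("pics/a2.png",np.hstack([cv2.resize(c["frame"][100:310,140:420],None,fx=1.4,fy=1.4),cv2.resize(s["frame"][140:245,205:345],(392,294))]))
```

```text
t 3.2 tcp [ 0.4488 -0.0329  0.0844] yawx -0.1497 z [-0.  0. -1.] shift mm [-0.2 -0.3  0.4] F [-0.1  0.5  0.1] open 0.537 gf 0.0 q [-0.34  0.1   2.03 -0.    1.01  1.38]
```

View pics/a2.png

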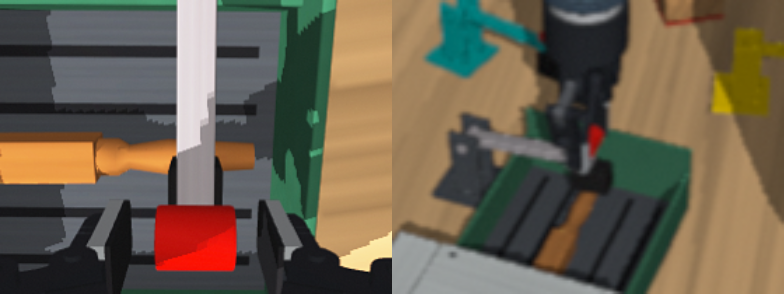

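The drum lies midway between the pads in the left (wrist) panel: drum at (195,238), pads at (118,240) and (275,240). Closing.

Call:
jog_arm([
  [[0, 0, 0, 0, 0, 0, 0], [0, 0, 0, 0, 0, 0, 0], [0, 0, 0, 0, 0, 0, 0], [0, 0, 0, 0, 0, 0, 0], [0, 0, 0, 0, 0, 0, 0], [0, 0, 0, 0, 0, 0, 0], [0, 0, 0, 0, 0, 0, 0], [0, 0, 0, 0, 0, 0, 0], [0, 0, 0, 0, 0, 0, 0], [0, 0, 0, 0, 0, 0, 0]],
])

```text
time_s: 4.3
eef_pos: [0.4492, -0.0331, 0.0845]
eef_rot: [0.0, 0.997, -0.075, 0.0]
wrist_force: [0.3, -4.8, 3.5]
opening: 0.289
grasp_force: 61.8
```

Run:
```python
from h import *
need((.4487,-.0325,.084))
# arc rows: radius .1266, a0=.113 ; tool x ~ tray x, tool z down
f=lambda a:np.array([-.125*np.cos(a)+.02*np.sin(a),.125*np.sin(a)+.02*np.cos(a)])*1000
A=np.concatenate([np.linspace(.113,1.63,21)])
d=np.diff(np.array([f(a) for a in A]),axis=0); print(d.round(1).tolist(), d.sum(0))
```

```text
t 4.3 tcp [ 0.4492 -0.0331  0.0845] yawx -0.1503 z [ 0.001 -0.001 -1.   ] shift mm [-0.6 -0.5  0.5] F [ 0.3 -4.8  3.5] open 0.289 gf 61.83043599128723 q [-0.34  0.1   2.03 -0.    1.01  1.38]
[[2.9, 9.1], [3.6, 8.9], [4.3, 8.6], [4.9, 8.2], [5.5, 7.9], [6.1, 7.4], [6.6, 6.9], [7.2, 6.4], [7.6, 5.8], [8.0, 5.2], [8.4, 4.6], [8.7, 4.0], [9.0, 3.3], [9.2, 2.6], [9.4, 1.9], [9.5, 1.2], [9.6, 0.5], [9.6, -0.3], [9.5, -1.0], [9.4, -1.7]] [149.30868913  89.63021028]
```

Call:
jog_arm([
  [[2.9, 0, -9.1, 0, 0, 0, 0], [3.6, 0, -8.9, 0, 0, 0, 0], [4.3, 0, -8.6, 0, 0, 0, 0], [4.9, 0, -8.2, 0, 0, 0, 0], [5.5, 0, -7.9, 0, 0, 0, 0], [0, 0, 0, 0, 0, 0, 0], [0, 0, 0, 0, 0, 0, 0], [0, 0, 0, 0, 0, 0, 0], [0, 0, 0, 0, 0, 0, 0], [0, 0, 0, 0, 0, 0, 0]],
])

```text
time_s: 5.3
eef_pos: [0.4686, -0.0361, 0.1258]
eef_rot: [0.0, 0.997, -0.075, -0.002]
wrist_force: [1.0, -6.5, -3.4]
opening: 0.29
grasp_force: 60.3
```

Low force, so the arc is right; continue.

Call:
jog_arm([
  [[6.1, 0, -7.4, 0, 0, 0, 0], [6.6, 0, -6.9, 0, 0, 0, 0], [7.2, 0, -6.4, 0, 0, 0, 0], [7.6, 0, -5.8, 0, 0, 0, 0], [8, 0, -5.2, 0, 0, 0, 0], [8.4, 0, -4.6, 0, 0, 0, 0], [8.7, 0, -4, 0, 0, 0, 0], [0, 0, 0, 0, 0, 0, 0], [0, 0, 0, 0, 0, 0, 0], [0, 0, 0, 0, 0, 0, 0]],
])

```text
time_s: 6.3
eef_pos: [0.5192, -0.0441, 0.1654]
eef_rot: [0.0, 0.997, -0.075, -0.003]
wrist_force: [-2.8, -6.9, -2.2]
opening: 0.291
grasp_force: 60.4
```

Run:
```python
from h import *
need((.4487,-.0325,.084))
c=cam("wrist"); s=cam("side")
cv2.imwrite("pics/a3.png",np.hstack([cv2.resize(c["frame"][100:310,140:420],None,fx=1.4,fy=1.4),cv2.resize(s["frame"][140:245,205:345],(392,294))]))
```

```text
t 6.3 tcp [ 0.5192 -0.0441  0.1654] yawx -0.1498 z [-0.007 -0.    -1.   ] shift mm [-70.9  -1.1  81.9] F [-2.8 -6.9 -2.2] open 0.291 gf 60.389254689216614 q [-0.31  0.14  1.8  -0.    1.21  1.41]
```

View pics/a3.png

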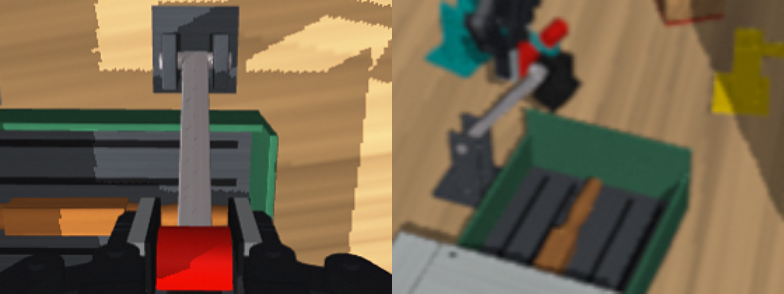

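The lever follows, at about 55° with the drum still held (wrist panel (195,258), side panel (528,58)). Continue to the top.

Call:
jog_arm([
  [[9, 0, -3.3, 0, 0, 0, 0], [9.2, 0, -2.6, 0, 0, 0, 0], [9.4, 0, -1.9, 0, 0, 0, 0], [9.5, 0, -1.2, 0, 0, 0, 0], [9.6, 0, -0.5, 0, 0, 0, 0], [9.6, 0, 0.3, 0, 0, 0, 0], [8, 0, 0.8, 0, 0, 0, 0], [6, 0, 1, 0, 0, 0, 0], [0, 0, 0, 0, 0, 0, 0], [0, 0, 0, 0, 0, 0, 0]],
])

```text
time_s: 7.4
eef_pos: [0.5901, -0.0553, 0.174]
eef_rot: [0.001, 0.997, -0.075, -0.002]
wrist_force: [-1.9, -7.3, 3.0]
opening: 0.283
grasp_force: 58.5
```

Run:
```python
from h import *
need((.5708+.028*.988,-.0506-.028*.154,.17))
```

```text
t 7.4 tcp [ 0.5901 -0.0553  0.174 ] yawx -0.1499 z [-0.004 -0.001 -1.   ] shift mm [ 8.2 -1.7  4. ] F [-1.9 -7.3  3. ] open 0.283 gf 58.53900074958801 q [-0.29  0.28  1.61 -0.    1.26  1.43]
```

Call:
jog_arm([
  [[4, 0, 0.6, 0, 0, 0, 0], [4, 0, 0.8, 0, 0, 0, 0], [0, 0, 0, 0, 0, 0, 0], [0, 0, 0, 0, 0, 0, 0], [0, 0, 0, 0, 0, 0, 0], [0, 0, 0, 0, 0, 0, 0], [0, 0, 0, 0, 0, 0, 0], [0, 0, 0, 0, 0, 0, 0], [0, 0, 0, 0, 0, 0, 0], [0, 0, 0, 0, 0, 0, 0]],
])

```text
time_s: 8.4
eef_pos: [0.5979, -0.0566, 0.1727]
eef_rot: [0.001, 0.997, -0.075, -0.002]
wrist_force: [-3.1, -7.1, 2.6]
opening: 0.285
grasp_force: 58.5
```

Call:
jog_arm([
  [[3, 0, 0.5, 0, 0, 0, 0], [2, 0, 0.5, 0, 0, 0, 0], [0, 0, 0, 0, 0, 0, 0], [0, 0, 0, 0, 0, 0, 0], [0, 0, 0, 0, 0, 0, 0], [0, 0, 0, 0, 0, 0, 0], [0, 0, 0, 0, 0, 0, 0], [0, 0, 0, 0, 0, 0, 0], [0, 0, 0, 0, 0, 0, 0], [0, 0, 0, 0, 0, 0, 0]],
])

```text
time_s: 9.4
eef_pos: [0.6026, -0.0574, 0.1717]
eef_rot: [0.001, 0.997, -0.075, -0.002]
wrist_force: [-3.5, -7.2, 3.3]
opening: 0.284
grasp_force: 58.6
```

Call:
jog_arm([
  [[2, 0, 0.4, 0, 0, 0, 0], [2, 0, 0.4, 0, 0, 0, 0], [0, 0, 0, 0, 0, 0, 0], [0, 0, 0, 0, 0, 0, 0], [0, 0, 0, 0, 0, 0, 0], [0, 0, 0, 0, 0, 0, 0], [0, 0, 0, 0, 0, 0, 0], [0, 0, 0, 0, 0, 0, 0], [0, 0, 0, 0, 0, 0, 0], [0, 0, 0, 0, 0, 0, 0]],
])

```text
time_s: 10.4
eef_pos: [0.6064, -0.058, 0.1707]
eef_rot: [0.001, 0.997, -0.075, -0.002]
wrist_force: [-2.9, -7.8, 2.8]
opening: 0.278
grasp_force: 58.6
```

Run:
```python
from h import *
need((.5708+.03*.988,-.0506-.03*.154,.17))
c=cam("wrist"); s=cam("side")
cv2.imwrite("pics/a4.png",np.hstack([cv2.resize(c["frame"][100:310,140:420],None,fx=1.4,fy=1.4),cv2.resize(s["frame"][140:245,205:345],(392,294))]))
```

```text
t 10.4 tcp [ 0.6064 -0.058   0.1707] yawx -0.1504 z [-0.004 -0.001 -1.   ] shift mm [-6.3 -1.8  0.7] F [-2.9 -7.8  2.8] open 0.278 gf 58.601723313331604 q [-0.29  0.32  1.57 -0.    1.26  1.43]
```

View pics/a4.png

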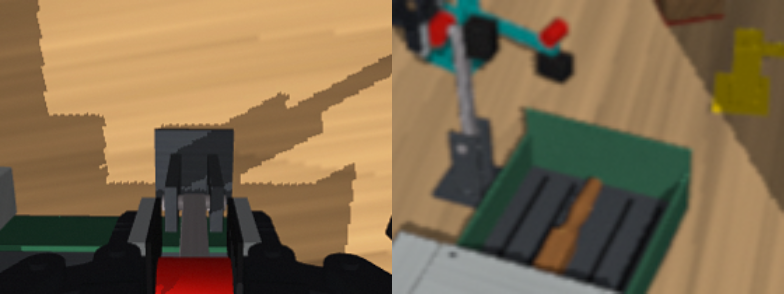

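Side panel: the bar looks about upright (base (468,150), drum (440,25)). I measure the drum's position from the views before letting go.

```bash
cat > drum.py <<'E'
from m import *
V={n:cam(n) for n in("side","scene")}
for n,c in V.items():
    X=allxyz(c)
    for lo,hi in(((0,150,90),(6,255,255)),):
        for ce,s,m in comps(c,lo,hi,8):
            k=np.median(X[m],0)
            if abs(k[0]-.59)<.07 and abs(k[1]+.05)<.07: print(n,ce.round(1),s[4],k.round(4))
    # lever bar points, in tray axes about hinge
    h=cv2.cvtColor(c["frame"],cv2.COLOR_BGR2HSV); t=-.152
    d=X[...,:2]-np.array([.5708,-.0506]); tx=d[...,0]*np.cos(t)+d[...,1]*np.sin(t); ty=-d[...,0]*np.sin(t)+d[...,1]*np.cos(t)
    m=(abs(ty)<.012)&(abs(tx)<.05)&(X[...,2]>.085)&(X[...,2]<.165)
    for z in np.arange(.085,.165,.02):
        k=m&(X[...,2]>=z)&(X[...,2]<z+.02); print(n,z.round(3),k.sum(),"tx",np.median(tx[k]).round(4),"ty",np.median(ty[k]).round(4))
E
python3 drum.py
```

```text
side [221.6 149.5] 73 [ 0.5875 -0.0504  0.1998]
side 0.085 31 tx -0.0027 ty 0.0018
side 0.105 30 tx -0.0031 ty 0.0001
side 0.125 25 tx -0.0046 ty 0.0004
side 0.145 36 tx -0.0041 ty -0.0005
scene 0.085 35 tx 0.0012 ty 0.0013
scene 0.105 30 tx 0.0023 ty 0.0034
scene 0.125 26 tx 0.0009 ty 0.0045
scene 0.145 5 tx 0.0018 ty 0.0052
```

The drum slipped about 18 mm towards -x in the pads, and the bar stands at about 1.57. I regrip centred on it and push to the stop.

Call:
jog_arm([
  [[0, 0, 0, 0, 0, 0, 45], [0, 0, 0, 0, 0, 0, 45], [0, 0, 0, 0, 0, 0, 45], [-9, 0, 0, 0, 0, 0, 45], [-8, 0, 0, 0, 0, 0, 45], [0, 0, 0, 0, 0, 0, 0], [0, 0, 0, 0, 0, 0, 0], [0, 0, 0, 0, 0, 0, 0], [0, 0, 0, 0, 0, 0, 0], [0, 0, 0, 0, 0, 0, 0]],
])

```text
time_s: 11.6
eef_pos: [0.5907, -0.0556, 0.1718]
eef_rot: [0.001, 0.997, -0.075, -0.0]
wrist_force: [-2.8, -5.1, 1.4]
opening: 0.293
grasp_force: 60.4
```

Call:
jog_arm([
  [[3, 0, 0.5, 0, 0, 0, 0], [3, 0, 0.5, 0, 0, 0, 0], [3, 0, 0.5, 0, 0, 0, 0], [3, 0, 0.5, 0, 0, 0, 0], [2, 0, 0.5, 0, 0, 0, 0], [0, 0, 0, 0, 0, 0, 0], [0, 0, 0, 0, 0, 0, 0], [0, 0, 0, 0, 0, 0, 0], [0, 0, 0, 0, 0, 0, 0], [0, 0, 0, 0, 0, 0, 0]],
])

```text
time_s: 12.6
eef_pos: [0.5996, -0.057, 0.1698]
eef_rot: [0.001, 0.997, -0.075, -0.006]
wrist_force: [-26.7, -2.3, 20.2]
opening: 0.295
grasp_force: 63.0
```

```bash
python3 drum.py; python3 -c "
from h import *
need((.588,-.0533,.17))"
```

```text
side [221.2 146. ] 20 [ 0.5915 -0.0647  0.1997]
side 0.085 28 tx -0.0013 ty 0.0009
side 0.105 28 tx 0.0005 ty -0.0001
side 0.125 32 tx 0.0001 ty 0.0001
side 0.145 38 tx 0.0019 ty 0.0006
scene [210.1 222.6] 82 [ 0.6034 -0.0599  0.1964]
scene 0.085 34 tx 0.0026 ty 0.0025
scene 0.105 28 tx 0.0045 ty 0.003
scene 0.125 21 tx 0.0071 ty 0.0047
scene 0.145 0 tx nan ty nan
t 12.7 tcp [ 0.5997 -0.057   0.1698] yawx -0.1506 z [-0.013 -0.    -1.   ] shift mm [-12.1  -1.9  -0.1] F [-26.2  -2.8  19.8] open 0.295 gf 62.980438470840454 q [-0.29  0.31  1.58 -0.    1.26  1.43]
  return _methods._mean(a, axis=axis, dtype=dtype,
  ret = ret.dtype.type(ret / rcount)
```

At the stop: 27 N against it and the bar just past vertical. I relax, release and go up, then move over the spindle.

Call:
jog_arm([
  [[-2, 0, 0, 0, 0, 0, 0], [0, 0, 0, 0, 0, 0, 0], [0, 0, 0, 0, 0, 0, 50], [0, 0, 0, 0, 0, 0, 50], [0, 0, 0, 0, 0, 0, 50], [0, 0, 0, 0, 0, 0, 50], [0, 0, -20, 0, 0, 0, 50], [0, 0, -25, 0, 0, 0, 50], [0, 0, -30, 0, 0, 0, 50], [0, 0, 0, 0, 0, 0, 50]],
])

```text
time_s: 13.7
eef_pos: [0.6058, -0.0567, 0.2491]
eef_rot: [0.001, 0.997, -0.075, 0.004]
wrist_force: [1.3, 0.6, 0.2]
opening: 0.586
grasp_force: 0.0
```

Call:
jog_arm([
  [[-29, -14, 0, 0, 0, 0, 60], [-29, -14, 0, 0, 0, 0, 60], [-29, -14, 0, 0, 0, 0, 60], [-29, -14, 0, 0, 0, 0, 60], [-28, -14, 0, 0, 0, 0, 60], [0, 0, 0, 0, 0, -0.14, 60], [0, 0, 0, 0, 0, -0.14, 60], [0, 0, 0, 0, 0, -0.14, 60], [0, 0, 0, 0, 0, -0.14, 60], [0, 0, 0, 0, 0, -0.14, 60]],
])

```text
time_s: 14.7
eef_pos: [0.4711, 0.0348, 0.2435]
eef_rot: [-0.0, 0.962, 0.274, -0.0]
wrist_force: [0.1, 0.0, -0.7]
opening: 0.7
grasp_force: 0.0
```

Call:
jog_arm([
  [[0, 0, 0, 0, 0, -0.14, 60], [0, 0, 0, 0, 0, -0.14, 60], [0, 0, 0, 0, 0, -0.14, 60], [0, 0, 0, 0, 0, -0.14, 60], [0, 0, 0, 0, 0, -0.14, 60], [0, 0, 0, 0, 0, -0.14, 60], [0, 0, 0, 0, 0, -0.03, 60], [0, 0, 0, 0, 0, 0, 60], [0, 0, 0, 0, 0, 0, 60], [0, 0, 0, 0, 0, 0, 60]],
])

```text
time_s: 15.7
eef_pos: [0.4712, 0.0346, 0.2439]
eef_rot: [-0.0, 0.759, 0.651, -0.0]
wrist_force: [-0.3, -0.0, 0.2]
opening: 0.706
grasp_force: 0.0
```

```bash
python3 drum.py 2>/dev/null
python3 - <<'E'
from m import *
need((.4641,.036,.1))
w=cam("wrist"); np.save("wrist2.npy",w,allow_pickle=True)
s=cam("scene")
X=allxyz(w); h=cv2.cvtColor(w["frame"],cv2.COLOR_BGR2HSV)
sp=(h[...,0]>3)&(h[...,0]<17)&(h[...,1]>90)&(X[...,2]<.045)&(X[...,2]>.012)
k,l,st,ce=cv2.connectedComponentsWithStats(sp.astype(np.uint8)); i=1+st[1:,4].argmax(); p=X[l==i]
print(st[i],cv2.minAreaRect((p[:,:2]*1000).astype(np.float32)))
for y in np.arange(-.08,.12,.01):
    q=p[(abs(p[:,1]-y)<.004)]
    if len(q)>8: print(y.round(2),np.percentile(q[:,0],[2,98]).round(4),q[:,0].mean().round(4),np.percentile(q[:,2],95).round(4))
cv2.imwrite("pics/w2.png",np.hstack([cv2.resize(w["frame"],(400,300)),cv2.resize(s["frame"][120:300,150:390],(400,300))]))
E
```

```text
side [218.1 149.8] 78 [ 0.5976 -0.0499  0.1972]
side 0.085 31 tx -0.0014 ty 0.0006
side 0.105 26 tx 0.0001 ty 0.0
side 0.125 33 tx 0.0002 ty -0.0011
side 0.145 37 tx 0.0019 ty 0.0005
scene [213.  223.6] 128 [ 0.6029 -0.0527  0.1961]
scene 0.085 32 tx 0.0031 ty 0.0026
scene 0.105 28 tx 0.0048 ty 0.0023
scene 0.125 37 tx 0.0079 ty 0.0032
scene 0.145 26 tx 0.0087 ty 0.0048
t 15.8 tcp [0.4713 0.0346 0.244 ] yawx 1.4188 z [ 0. -0. -1.] shift mm [  0.3  -7.3 144. ] F [-0.1  0.3 -0.3] open 0.699 gf 0.0 q [-0.18 -0.07  1.84 -0.    1.37 -0.03]
[ 263  119   19  137 2181] ((462.0783996582031, 22.065811157226562), (172.70181274414062, 21.641366958618164), 81.4601058959961)
-0.06 [0.4443 0.457 ] 0.4509 0.0248
-0.05 [0.4449 0.4598] 0.4525 0.0255
-0.04 [0.4454 0.4614] 0.4535 0.0261
-0.03 [0.4468 0.4641] 0.4553 0.0266
-0.02 [0.447  0.4652] 0.4562 0.0268
-0.01 [0.4498 0.4652] 0.4577 0.0259
-0.0 [0.4526 0.4663] 0.4593 0.0254
0.01 [0.4508 0.47  ] 0.4606 0.0275
0.02 [0.4517 0.4729] 0.4628 0.0296
0.03 [0.4531 0.4742] 0.4637 0.0293
0.04 [0.4548 0.4758] 0.4653 0.0297
0.05 [0.4564 0.4772] 0.4668 0.0296
0.06 [0.4568 0.4788] 0.4679 0.0295
0.07 [0.4586 0.4802] 0.4694 0.0295
0.08 [0.4601 0.4818] 0.471 0.0295
0.09 [0.4618 0.4833] 0.4725 0.0295
0.1 [0.4635 0.4838] 0.4737 0.0295
0.11 [0.4656 0.4827] 0.4725 0.0274
```

View pics/w2.png

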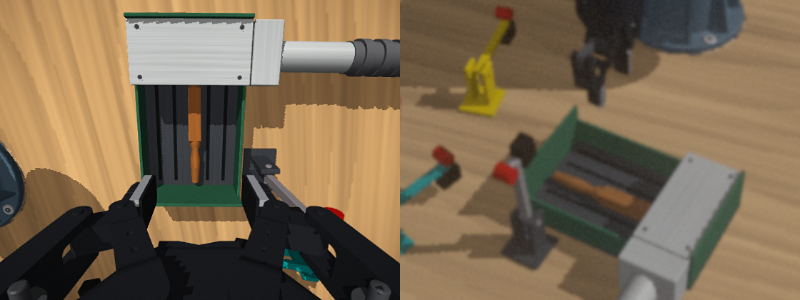

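Left panel (wrist): the spindle runs from (195,90) to (196,185), lined up with the tool. Right panel (scene): the steel lever stands up with its red grip at (507,172). Descend on the spindle's square middle, 22 mm towards its free end.

Call:
jog_arm([
  [[2.4, -6.7, 30, 0, 0, 0, 55], [0, 0, 40, 0, 0, 0, 55], [0, 0, 40, 0, 0, 0, 55], [0, 0, 40, 0, 0, 0, 55], [0, 0, 30, 0, 0, 0, 55], [0, 0, 20, 0, 0, 0, 55], [0, 0, 15, 0, 0, 0, 55], [0, 0, 10, 0, 0, 0, 55], [0, 0, 6, 0, 0, 0, 55], [0, 0, 0, 0, 0, 0, 55]],
])

```text
time_s: 16.9
eef_pos: [0.4648, 0.038, 0.0126]
eef_rot: [-0.0, 0.758, 0.652, -0.0]
wrist_force: [-0.3, 0.6, 0.0]
opening: 0.644
grasp_force: 0.0
```

```bash
python3 -c "
from h import *
need((.465,.038,.009))"
```

```text
t 16.9 tcp [0.4648 0.038  0.0126] yawx 1.4197 z [-0.001  0.    -1.   ] shift mm [0.  0.2 3.6] F [-0.3  0.6  0. ] open 0.644 gf 0.0 q [-0.17  0.28  2.01  0.    0.85 -0.02]
```

Call:
jog_arm([
  [[0, 0, 3, 0, 0, 0, 55], [0, 0, 0, 0, 0, 0, 0], [0, 0, 0, 0, 0, 0, 0], [0, 0, 0, 0, 0, 0, 0], [0, 0, 0, 0, 0, 0, 0], [0, 0, 0, 0, 0, 0, 0], [0, 0, 0, 0, 0, 0, 0], [0, 0, 0, 0, 0, 0, 0], [0, 0, 0, 0, 0, 0, 0], [0, 0, 0, 0, 0, 0, 0]],
])

```text
time_s: 17.9
eef_pos: [0.4656, 0.0379, 0.0107]
eef_rot: [0.0, 0.758, 0.652, 0.0]
wrist_force: [-0.4, 0.6, 5.8]
opening: 0.239
grasp_force: 59.8
```

Run:
```python
from h import *
need((.465,.038,.009))
# tilt plan: spindle frame y along s (toward hood), z up. centre line; TCP at (-22, -8) rel. to spindle centre, hood-end E at (+125,0)
# E path: start (125,17) -> (120,22); theta 0->20deg ; TCP = E + Rot(-theta)...(free end up)
import math
N=10; th=[math.radians(20)*i/N for i in range(N+1)]
E=[(125-5*i/N,17+5*min(1,i/4)) for i in range(N+1)]
def tcp(t,e): # vector E->TCP at t=0: (-147,-7)
    a=(-147,-7); return np.array([e[0]+a[0]*math.cos(t)+a[1]*math.sin(t), e[1]-a[0]*math.sin(t)+a[1]*math.cos(t)])
P=[tcp(t,e) for t,e in zip(th,E)]
for i in range(N):
    d=P[i+1]-P[i]; t=th[i]
    # tool x at tilt t: (cos t,-sin t); tool z: (-sin t... ) down tilted
    x=np.array([math.cos(t),-math.sin(t)]); z=np.array([-math.sin(t),-math.cos(t)])
    print((d@x).round(1),(d@z).round(1))
_,p,r=pose(); print("tool y rot + turns tool x toward", (r*Rot.from_rotvec([0,.1,0])).as_matrix()[:,0].round(3))
```

```text
t 17.9 tcp [0.4656 0.0379 0.0107] yawx 1.4199 z [ 0.001 -0.    -1.   ] shift mm [ 0.  -0.7  1.7] F [-0.4  0.6  5.8] open 0.239 gf 59.82763409614563 q [-0.17  0.28  2.01 -0.    0.85 -0.02]
-0.7 -6.4
-0.7 -6.4
-0.7 -6.3
-0.8 -6.3
-0.6 -5.1
-0.6 -5.0
-0.6 -5.0
-0.6 -5.0
-0.6 -5.0
-0.6 -5.0
tool y rot + turns tool x toward [0.149 0.984 0.1  ]
```

Gripped, opening 0.239 (about 22 mm). Now tip the free end up 20° about the hood end.

Call:
jog_arm([
  [[-0.7, 0, -6.4, 0, -0.035, 0, 0], [-0.7, 0, -6.4, 0, -0.035, 0, 0], [-0.7, 0, -6.3, 0, -0.035, 0, 0], [-0.7, 0, -6.3, 0, -0.035, 0, 0], [-0.6, 0, -5.1, 0, -0.035, 0, 0], [-0.6, 0, -5, 0, -0.035, 0, 0], [-0.6, 0, -5, 0, -0.035, 0, 0], [-0.6, 0, -5, 0, -0.035, 0, 0], [-0.6, 0, -5, 0, -0.035, 0, 0], [-0.6, 0, -5, 0, -0.035, 0, 0]],
])

```text
time_s: 18.9
eef_pos: [0.465, 0.0399, 0.0656]
eef_rot: [0.114, 0.747, 0.642, -0.133]
wrist_force: [0.5, 0.4, -2.1]
opening: 0.243
grasp_force: 58.8
```

```bash
cat > sp.py <<'E'
from m import *
import sys
need((.465,.038,.2))
P=[]
o,tp,r=pose(); ax=r.as_matrix()
for n in ("side","scene","wrist"):
    c=cam(n); X=allxyz(c); h=cv2.cvtColor(c["frame"],cv2.COLOR_BGR2HSV)
    L=(X-tp)@ax   # tool coords
    m=(h[...,0]>3)&(h[...,0]<17)&(h[...,1]>110)&(abs(L[...,1])<.016)&(abs(L[...,0])<.16)&(L[...,2]<.05)&(L[...,2]>-.1)
    P=L[m]*1000
    for a in range(-120,160,20):
        q=P[abs(P[:,0]-a)<8]
        if len(q)>6: print(n,a,len(q),"toolz top",np.percentile(q[:,2],10).round(1),"y",np.median(q[:,1]).round(1), "world z",(tp[2]+ax[2]@np.median(q,0)/1000).round(3))
    np.save(f"{n}3.npy",c,allow_pickle=True)
    if n=="side": a=c["frame"]
    if n=="scene": b=c["frame"]
if len(sys.argv)>1: cv2.imwrite(sys.argv[1],np.hstack([cv2.resize(a[140:290,180:380],(400,300)),cv2.resize(b[120:300,180:420],(400,300))]))
E
python3 sp.py pics/s1.png
```

```text
t 18.9 tcp [0.465  0.0399 0.0656] yawx 1.4198 z [-0.052 -0.34  -0.939] shift mm [ -48.     0.3 -125.6] F [ 0.5  0.4 -2.1] open 0.243 gf 58.84584367275238 q [ 0.06  0.28  1.91 -0.4   1.06  0.43]
side -100 24 toolz top -17.2 y -1.1 world z 0.111
side -80 34 toolz top -16.5 y -2.4 world z 0.105
side -60 15 toolz top -17.6 y -4.0 world z 0.099
side 0 36 toolz top -19.1 y 4.1 world z 0.081
side 20 68 toolz top -19.4 y -4.0 world z 0.074
side 40 63 toolz top -19.5 y -2.9 world z 0.067
scene -100 19 toolz top -15.9 y 2.9 world z 0.11
scene -80 38 toolz top -16.5 y 3.8 world z 0.105
scene -60 44 toolz top -16.9 y 3.6 world z 0.099
scene -40 35 toolz top -15.6 y 2.8 world z 0.091
scene -20 50 toolz top -18.9 y 4.9 world z 0.087
scene 20 70 toolz top -19.4 y 3.4 world z 0.073
scene 40 77 toolz top -18.5 y 4.6 world z 0.067
scene 60 35 toolz top -19.7 y 4.7 world z 0.062
wrist -40 306 toolz top -15.5 y 1.0 world z 0.091
wrist -20 1054 toolz top -18.3 y 0.9 world z 0.088
wrist 0 1400 toolz top -18.5 y 0.4 world z 0.082
wrist 20 1638 toolz top -18.5 y 0.4 world z 0.075
wrist 40 1863 toolz top -18.6 y 0.4 world z 0.068
wrist 60 1143 toolz top -18.6 y -0.1 world z 0.063Traceback (most recent call last):
  File "sp.py", line 17, in <module>
    if len(sys.argv)>1: cv2.imwrite(sys.argv[1],np.hstack([cv2.resize(a[140:290,180:380],(400,300)),cv2.resize(b[120:300,180:420],(400,300))]))
                                                                      ~^^^^^^^^^^^^^^^^^
TypeError: 'int' object is not subscriptable
```

The spindle has turned with the tool. Its top at the hood edge is at about 0.060 against the 0.068 underside, and the free end (0.111) is above the 0.078 wall. I draw it out along its axis, drifting slightly away from the roof.

Call:
jog_arm([
  [[-4, 0, 2, 0, 0, 0, 0], [-9, 0, 0.8, 0, 0, 0, 0], [-10, 0, 0.6, 0, 0, 0, 0], [-10, 0, 0.5, 0, 0, 0, 0], [-10, 0, 0.5, 0, 0, 0, 0], [-10, 0, 0.5, 0, 0, 0, 0], [-10, 0, 0.5, 0, 0, 0, 0], [-10, 0, 0, 0, 0, 0, 0], [-10, 0, 0, 0, 0, 0, 0], [-10, 0, 0, 0, 0, 0, 0]],
])

```text
time_s: 20.05
eef_pos: [0.4517, -0.0492, 0.0927]
eef_rot: [0.113, 0.747, 0.642, -0.132]
wrist_force: [-1.1, 0.5, -1.4]
opening: 0.239
grasp_force: 58.9
```

Call:
jog_arm([
  [[-10, 0, 0, 0, 0, 0, 0], [-6, 0, 0, 0, 0, 0, 0], [0, 0, 0, 0, 0, 0, 0], [0, 0, 0, 0, 0, 0, 0], [0, 0, 0, 0, 0, 0, 0], [0, 0, 0, 0, 0, 0, 0], [0, 0, 0, 0, 0, 0, 0], [0, 0, 0, 0, 0, 0, 0], [0, 0, 0, 0, 0, 0, 0], [0, 0, 0, 0, 0, 0, 0]],
])

```text
time_s: 21.05
eef_pos: [0.4496, -0.0632, 0.0979]
eef_rot: [0.113, 0.747, 0.642, -0.132]
wrist_force: [-0.0, 0.0, -1.6]
opening: 0.24
grasp_force: 58.9
```

```bash
sed -i 's/for a in range(-120,160,20)/for g in range(-120,160,20)/; s/P\[:,0\]-a)/P[:,0]-g)/; s/print(n,a,/print(n,g,/' sp.py; python3 sp.py pics/s1.png
```

```text
t 21.05 tcp [ 0.4496 -0.0632  0.0979] yawx 1.4199 z [-0.052 -0.339 -0.939] shift mm [  61.2    0.  -131.1] F [-0.   0.  -1.6] open 0.24 gf 58.85377049446106 q [-0.16  0.15  1.99 -0.41  1.04  0.21]
side -100 21 toolz top -15.0 y -1.2 world z 0.143
side -80 19 toolz top -16.3 y -3.8 world z 0.138
side 0 35 toolz top -21.1 y 4.5 world z 0.114
side 20 58 toolz top -18.8 y -2.8 world z 0.107
side 40 56 toolz top -20.4 y -3.3 world z 0.1
side 60 62 toolz top -18.0 y -3.7 world z 0.092
side 80 41 toolz top -16.6 y -2.4 world z 0.083
side 100 38 toolz top -16.5 y -2.2 world z 0.076
side 120 42 toolz top -16.5 y -2.8 world z 0.068
side 140 37 toolz top -15.5 y -2.2 world z 0.061
scene -100 13 toolz top -13.7 y 1.4 world z 0.143
scene -80 44 toolz top -15.7 y 2.7 world z 0.137
scene -60 53 toolz top -15.7 y 3.6 world z 0.131
scene -40 40 toolz top -14.8 y 3.6 world z 0.123
scene -20 10 toolz top -17.0 y 9.0 world z 0.114
scene 20 77 toolz top -19.3 y 4.1 world z 0.106
scene 40 80 toolz top -18.6 y 5.2 world z 0.098
scene 60 84 toolz top -18.5 y 5.4 world z 0.092
scene 80 41 toolz top -15.6 y 2.2 world z 0.083
scene 100 44 toolz top -15.7 y 2.3 world z 0.075
scene 120 38 toolz top -15.8 y 1.3 world z 0.069
scene 140 34 toolz top -14.5 y 0.4 world z 0.061
wrist -40 354 toolz top -15.7 y 0.6 world z 0.123
wrist -20 1087 toolz top -18.1 y 0.6 world z 0.12
wrist 0 1405 toolz top -18.3 y 0.1 world z 0.114
wrist 20 1305 toolz top -18.2 y 0.1 world z 0.107
wrist 40 1441 toolz top -18.2 y -0.3 world z 0.101
wrist 60 1701 toolz top -18.3 y -1.5 world z 0.094
wrist 80 1490 toolz top -15.9 y -0.3 world z 0.083
wrist 100 1995 toolz top -15.7 y -0.6 world z 0.077
wrist 120 49 toolz top -12.7 y 2.4 world z 0.07
```

View pics/s1.png

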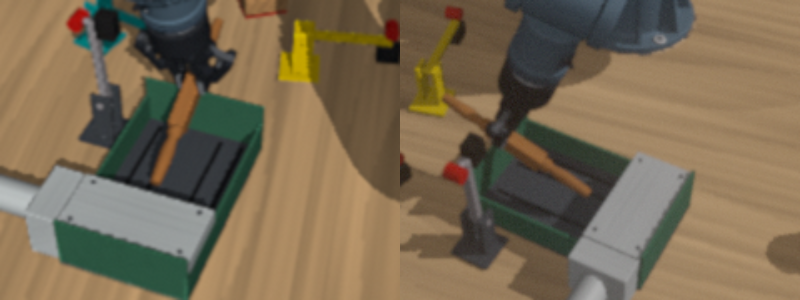

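The spindle is wholly out from under the hood (end at left panel (155,183)) and the lever is still up (left panel (82,20)). Lift straight up.

Call:
jog_arm([
  [[-4, 0, -11, 0, 0, 0, 0], [-6, 0, -16, 0, 0, 0, 0], [-6, 0, -16, 0, 0, 0, 0], [-6, 0, -16, 0, 0, 0, 0], [-6, 0, -16, 0, 0, 0, 0], [-6, 0, -16, 0, 0, 0, 0], [-6, 0, -16, 0, 0, 0, 0], [-6, 0, -16, 0, 0, 0, 0], [-6, 0, -16, 0, 0, 0, 0], [-4, 0, -11, 0, 0, 0, 0]],
])

```text
time_s: 22.2
eef_pos: [0.4498, -0.0645, 0.2601]
eef_rot: [0.114, 0.747, 0.642, -0.131]
wrist_force: [-0.2, 0.2, -1.8]
opening: 0.241
grasp_force: 58.9
```

Call:
jog_arm([
  [[0, 0, 0, 0, 0, 0, 0], [0, 0, 0, 0, 0, 0, 0], [0, 0, 0, 0, 0, 0, 0], [0, 0, 0, 0, 0, 0, 0], [0, 0, 0, 0, 0, 0, 0], [0, 0, 0, 0, 0, 0, 0], [0, 0, 0, 0, 0, 0, 0], [0, 0, 0, 0, 0, 0, 0], [0, 0, 0, 0, 0, 0, 0], [0, 0, 0, 0, 0, 0, 0]],
])

```text
time_s: 23.2
eef_pos: [0.4494, -0.0645, 0.258]
eef_rot: [0.114, 0.747, 0.642, -0.132]
wrist_force: [-0.4, -0.4, -1.2]
opening: 0.243
grasp_force: 58.9
```

```bash
python3 sp.py | grep -E "tcp|140|120"; python3 drum.py 2>/dev/null
```

```text
t 23.2 tcp [ 0.4494 -0.0645  0.258 ] yawx 1.4198 z [-0.052 -0.339 -0.939] shift mm [117.2  -0.   19. ] F [-0.4 -0.4 -1.2] open 0.243 gf 58.86421501636505 q [-0.16 -0.07  1.86 -0.36  1.37  0.07]
side 120 50 toolz top -16.2 y -2.6 world z 0.229
side 140 41 toolz top -15.4 y -3.0 world z 0.221
scene 120 56 toolz top -14.7 y 3.1 world z 0.228
scene 140 47 toolz top -14.0 y 1.5 world z 0.221
wrist 120 53 toolz top -13.2 y -5.2 world z 0.23
side [218.1 149.8] 78 [ 0.597  -0.0498  0.1974]
side 0.085 26 tx -0.0018 ty -0.0002
side 0.105 29 tx 0.0002 ty 0.0008
side 0.125 34 tx 0.0004 ty 0.0007
side 0.145 36 tx 0.0019 ty -0.0001
scene [213.1 223.6] 126 [ 0.6033 -0.0523  0.1965]
scene 0.085 33 tx 0.0033 ty 0.0016
scene 0.105 30 tx 0.005 ty 0.0039
scene 0.125 33 tx 0.0078 ty 0.0028
scene 0.145 28 tx 0.0095 ty 0.0053
```

Lowest end is at about 0.21 m against the 0.138 m needed, the lever is still up, and the grip is firm.

```bash
python3 -c "
from bench import ctrl
print(ctrl.hand_in())"
```

```text
the job is handed in; nothing more can be done
None
```

The job is handed in: the clamp lever was swung to its stop and left up, and the spindle was drawn out from under the hood and is held in the air with its lowest end at about 0.21 m, 130 mm above the tray's highest edge; no verdict came back.

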